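Load the board carrier into the tester, contacts first

TASK

Pick out the carrier with the green circuit board, turn it end for end so that its gold contacts lead, and slide it between the guide rails of the grey tester until it is fully home against the stop, then let go of it. Leave the carrier with the red board where it lies.

Things in the scene. Friction and masses are not known exactly. Their poses are not given: they have to be found in the camera images.
- carrier_green: Grey carrier with a GREEN board, about 220 g, flat on the bench: 130 long (x) by 72 wide (y), parts on it up to 20 high. Origin: centre of underside. Nose at x=+65 has gold contacts; at the start it points roughly away from the tester. Tail at x=-65 to -51: black bar 104 wide (y), 14 high, too wide for the rails. Black upright fin at the centre to grip: 40 (x) by 16 thick (y), top 62 up. All mm.
- dock: Tester, fixed. Origin: on the bench midway between the rails, at the stop (grey housing, 45 high). Carrier slides on the bench along +x, no step, till its nose meets the stop: its origin at x=-65, y=0, x axes alike. Rails x=-85 to 0, channel y=-40 to 40; lips over it reach in to y=-30/30, 20 to 24 above bench. Yellow lead-ins, 20 high, flare to a mouth about 110 wide at x=-113. All mm.
- carrier_red: Bystander: same carrier in shape and size, with a RED circuit board. Origin and axes as for the green one. Leave it where it lies.

How it is judged:
By the outcome, as a careful person would: the job done as asked, in the order asked, and still so for the second after the job is handed in, with the robot touching nothing.
It also fails if it takes over 37 s, if anything falls off the work surface, if the arm or the gripper's body presses on something with over 40 N, if the wrist force passes 120 N, or if a joint passes its speed limit or range.

ROBOT

A 6-joint arm with a two-finger parallel gripper is mounted at the origin on the work surface. World frame = base frame: x ahead of the robot, y to its left, z up, the work surface at z = 0. Lengths are in m, angles in rad, forces in N, time in s.
With the tool pointing down it reaches from about 0.35 to 0.8 m from the base axis. Payload 7.3 kg.
Tool frame: the origin (TCP) lies at the very end of the fingers, on their centre line; the grasp point (between the pads) lies 19 mm behind it (ctrl.tcp_to_grasp is the distance from the TCP to the grasp point, in m); z points along the fingers, y is the direction in which the jaws open and shut (so a half turn about z gives the same grasp; the last joint's range is limited). The gripper opens to 85 mm and grips with 20 to 120 N. Pads are 22 mm wide; open, the fingers measure 114 mm over their backs; the gripper's body (76 mm by 85 mm) begins 54 mm behind the grasp point. The pads swing forward as they close: fully open they stand 13 mm farther back than shut.
Start: joints at [-1.474, 0.342, 1.524, -0, 1.275, -0.146], TCP at [0.126, -0.51, 0.231] pointing down, gripper open.
Joint ranges: [-2.53, 2.53], [-0.77, 2.02], [0.04, 2.7], [-1, 4.14], [0.28, 2.66], [-3.11, 3.11]. Speed limits (rad/s): [2.57, 2.57, 3.14, 3.14, 3.14, 3.14].

INTERFACE

Orientations are given as a unit quaternion [x, y, z, w].
In Python, from station import ctrl gives the robot as it stands. The module is installed in compiled form; this text tells all that it offers.
- The arm moves only by the tool step_arm, never from a script. Its argument "deltas" is a list of rows, each a list of 4 numbers: the shift along the tool's x, y, z in m, then the turn about the tool's z in degrees. A call has 1 to 20 rows; each row shifts and turns the commanded pose from where the row before left it, along the tool's axes as they then stand; what a row does not reach is not made up. A row lasts 1/12 s, in which the tool goes at most 41.7 mm and 7.16 degrees, less where a joint would pass 70% of its speed; a pose out of reach is approached as far as the arm can. A call with a gripper value outside its range is refused whole. "jaw" is the finger opening in m, from 0 to 0.0854, set as the call begins (left out, the last holds). The fingers move at their own pace and stop on an object; the grip force is fixed at half the most. Time passes only in rows, so rows that do not move let the fingers close. It gives the time, the measured TCP pose, the force and the opening at its end, in the units of the state.
- ctrl.read_state(): the state, without advancing time (a new reading comes with each control period).
- ctrl.snapshot(name): name is "side" or "top" or "wrist"; returns the picture (480x640x3 uint8, red, green, blue); there is no depth.
- ctrl.camera_model(name): a dict with "mtx" (3x3 intrinsics, pixels), "R" (3x3) and "t" (3): a world point X has camera coordinates R X + t. Camera axes: x right, y down, z forward; pixel columns grow to the right and rows downward; lengths in m; the calibration is good to about 2 mm. The wrist camera is an equidistant fisheye: a pixel r from the principal point sees the ray r / f radians off the axis. A picture is of the moment at which its call begins: read the wrist's pose just before it. camera_model takes no time and is no camera call; for the wrist camera it gives the pose at the moment of the call.
- ctrl.job_done(): hands the job in, once; it reports no verdict.
The state is a dict: "clock": time; "joint_positions": joint angles; "dq": joint speeds; "joint_torque": joint torques, N m; "tool_pos": TCP position; "ee_rot": TCP orientation; "contact_force": force on the tool from outside, world axes, zero at the start; "wrist_torque": the same for the moment, N m; "gripper_width": finger opening in m.
Only numpy, scipy, OpenCV 4.12 (cv2) and the standard library are available. Lean on these libraries where they do the work, as an engineer would, in place of code of your own. Each camera call takes 0.05 s, during which the arm holds its last target.

## Working session

There is one attempt and no reset: what is moved stays moved. The work goes in short steps, Python scripts to look and compute and a tool call to move; the robot and the scene stay as the last step left them, time stands still between calls to the robot, and variables do not carry over. Pictures are saved under pics/ and viewed, and the job is handed in when it is done.

Besides the shell and the picture viewer there is one more tool, called after ">>>" as a command line: name --pt "numbers of a row" for each row, then --argument value for the rest. step_arm: Moves the arm, as the interface text tells. Its arguments: {"type":"object","properties":{"deltas":{"type":"array","items":{"type":"array","items":{"type":"number"}}},"jaw":{"type":"number"}},"required":["deltas"]}

```bash
mkdir -p pics; python3 - <<'E'
from station import ctrl
import cv2,numpy as np
print(ctrl.read_state())
for n in ("side","top","wrist"):
    m=ctrl.camera_model(n); print(n,m)
    cv2.imwrite(f"pics/{n}0.png",ctrl.snapshot(n)[:,:,::-1])
E
```

```text
{'clock': 0.0, 'joint_positions': array([-1.47398867e+00,  3.42735472e-01,  1.52501354e+00,  2.31240090e-05,
        1.27538162e+00, -1.46010445e-01]), 'dq': array([-0.00067114,  0.00114448,  0.00169964,  0.0005856 ,  0.00184429,
       -0.00183631]), 'joint_torque': array([ 6.01248212e-04, -4.33689272e+01, -2.46008295e+01, -2.46327190e-04,
        7.92130973e-03,  5.91533521e-06]), 'tool_pos': array([ 0.12621522, -0.50919809,  0.23062055]), 'ee_rot': array([ 9.92639085e-01,  1.21107621e-01,  2.99715426e-05, -7.68485573e-04]), 'contact_force': array([ 0.80385877, -0.20409056, -0.07364442]), 'wrist_torque': array([0.00919283, 0.02236607, 0.0070992 ]), 'gripper_width': 0.08556572997422045}
side {'mtx': array([[493.22685274,   0.        , 314.23957042],
       [  0.        , 493.22685274, 240.22421404],
       [  0.        ,   0.        ,   1.        ]]), 'R': array([[ 0.97417206, -0.22534702, -0.01440537],
       [-0.12964893, -0.5059577 , -0.85275903],
       [ 0.1848782 ,  0.83260166, -0.52210586]]), 't': array([-0.50476995,  0.11319095,  0.81957352])}
top {'mtx': array([[462.70992983,   0.        , 308.30591026],
       [  0.        , 462.70992983, 241.81433329],
       [  0.        ,   0.        ,   1.        ]]), 'R': array([[ 0.01652537, -0.99951552,  0.02637512],
       [-0.99529339, -0.01896331, -0.09503402],
       [ 0.09548814, -0.02468051, -0.99512456]]), 't': array([0.00858244, 0.53640634, 0.76065651])}
wrist {'mtx': array([[371.64829954,   0.        , 319.2944789 ],
       [  0.        , 371.64829954, 245.9495302 ],
       [  0.        ,   0.        ,   1.        ]]), 'R': array([[ 2.40621311e-01, -9.70618711e-01, -8.38637416e-04],
       [-9.35185158e-01, -2.32068307e-01,  2.67531345e-01],
       [-2.59865551e-01, -6.35894618e-02, -9.63548793e-01]]), 't': array([-0.52518623, -0.03598072,  0.37795008])}
```

View pics/side0.png

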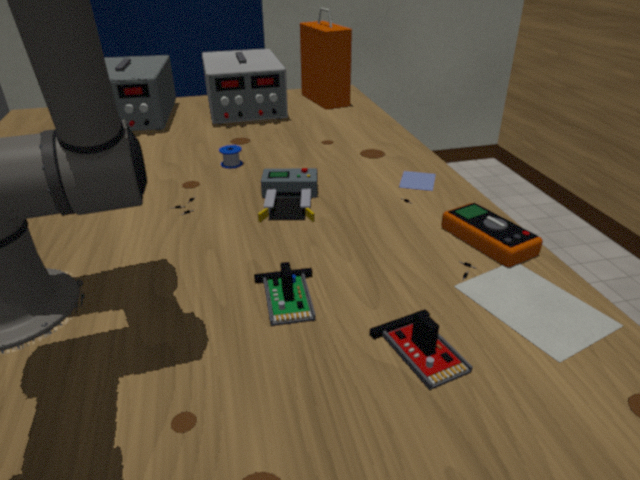

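View pics/top0.png

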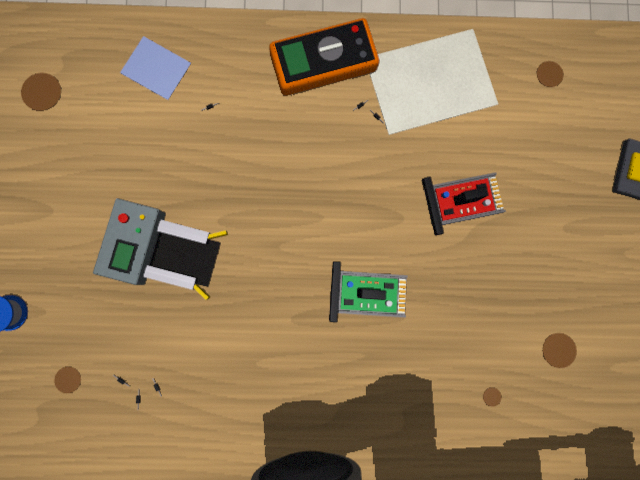

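View pics/wrist0.png

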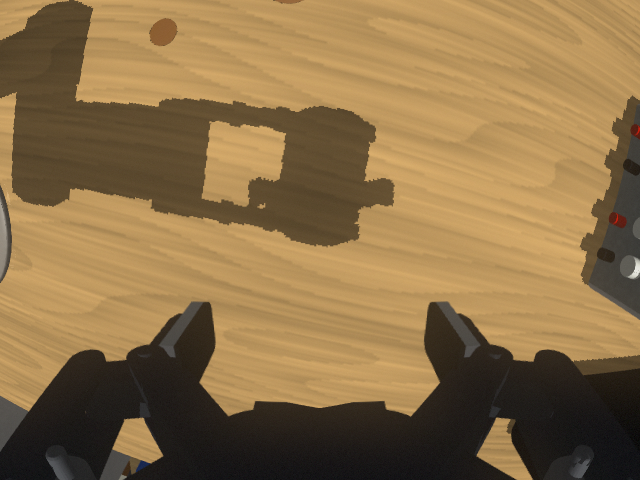

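The side view shows the green carrier near (287,295), the red one near (425,350) and the dock near (290,195). In the top view the green carrier is at (370,294), nose to the right, the dock mouth at (215,265) and the red carrier at (465,203). I'll zoom in for exact pixels.

```bash
python3 - <<'E'
import cv2
t=cv2.imread("pics/top0.png"); s=cv2.imread("pics/side0.png")
def z(im,x,y,w,h,k,n):
    c=cv2.resize(im[y:y+h,x:x+w],None,fx=k,fy=k,interpolation=cv2.INTER_CUBIC)
    for i in range(0,w,10):
        cv2.line(c,(i*k,0),(i*k,4 if i%50 else 12),(255,0,255),1)
        if i%20==0: cv2.putText(c,str(x+i),(i*k,22),0,.35,(255,0,255),1)
    for i in range(0,h,10):
        cv2.line(c,(0,i*k),(4,i*k),(255,0,255),1)
        if i%20==0: cv2.putText(c,str(y+i),(6,i*k+4),0,.35,(255,0,255),1)
    cv2.imwrite(n,c)
z(t,85,190,160,120,5,"pics/t_dock.png")
z(t,320,250,100,80,7,"pics/t_green.png")
z(s,240,155,90,75,8,"pics/s_dock.png")
z(s,240,250,90,80,7,"pics/s_green.png")
E
```

```text
(no output)
```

View pics/t_dock.png

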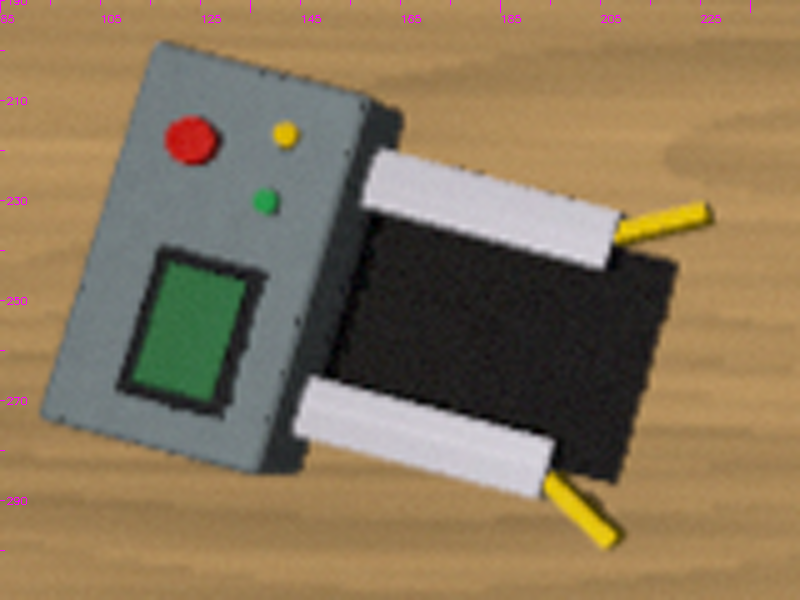

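View pics/t_green.png

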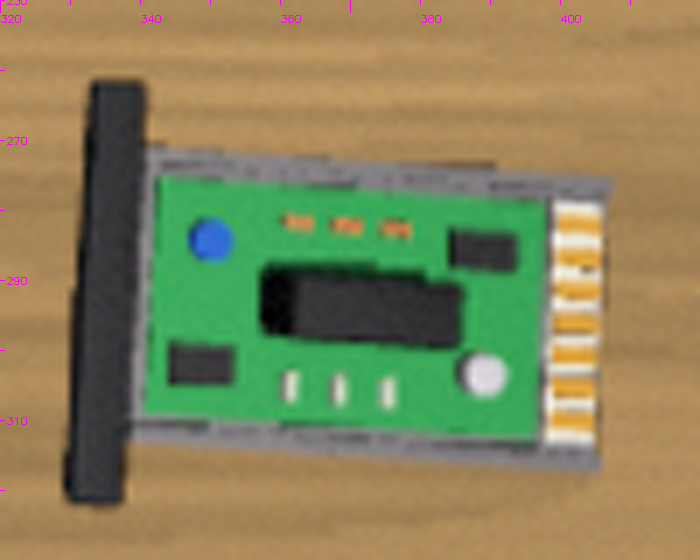

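View pics/s_dock.png

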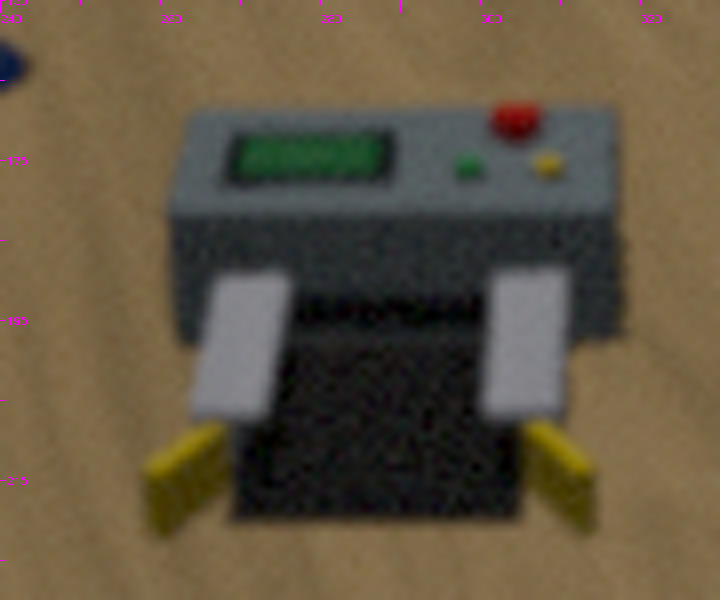

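View pics/s_green.png

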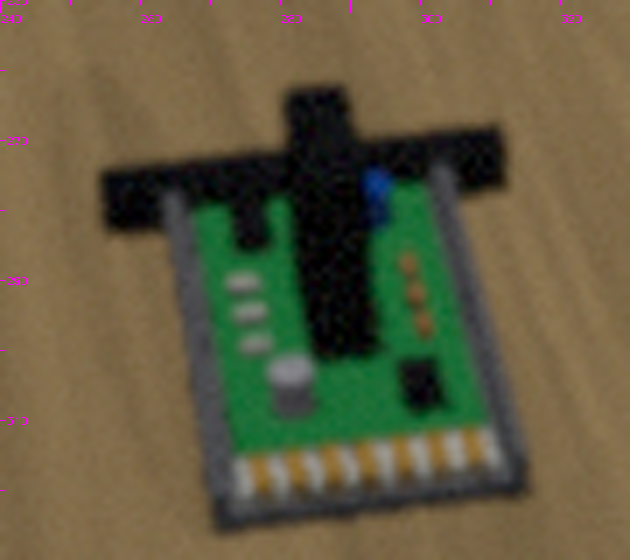

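```bash
cat > h.py <<'E'
import numpy as np, cv2
from scipy.optimize import least_squares
from station import ctrl
M={n:ctrl.camera_model(n) for n in("side","top")}
def proj(n,X,m=None):
    m=m or M[n]; c=m["R"]@np.asarray(X).T+m["t"][:,None]
    p=m["mtx"]@c; return (p[:2]/p[2]).T
def world(p,X):
    c,s=np.cos(p[2]),np.sin(p[2]); X=np.array(X,float)
    return np.c_[p[0]+c*X[:,0]-s*X[:,1],p[1]+s*X[:,0]+c*X[:,1],X[:,2]+(p[3] if len(p)>3 else 0)]
def fit(obs,p0):
    # obs: list (cam, xyz mm, px)
    def r(p):
        return np.concatenate([(proj(n,world(p,[np.array(x)/1e3]))[0]-u) for n,x,u in obs])
    s=least_squares(r,p0,loss="soft_l1"); return s.x,r(s.x).reshape(-1,2)
def tri(us,ut):
    A=[]
    for n,u in(("side",us),("top",ut)):
        P=M[n]["mtx"]@np.c_[M[n]["R"],M[n]["t"]]
        A+= [u[0]*P[2]-P[0],u[1]*P[2]-P[1]]
    A=np.array(A); return np.linalg.lstsq(A[:,:3],-A[:,3],rcond=None)[0]
E
python3 - <<'E'
from h import *
o=-.4
def T(lst,k,x,y): return [np.array([a/k+x+o,b/k+y+o]) for a,b in lst]
L=T([(605,270),(553,440)],5,85,190); S=T([(482,415),(270,415)],8,240,155)
L2=T([(362,207),(315,375)],5,85,190); S2=T([(490,270),(292,272)],8,240,155)
for a,b in zip(S+S2,L+L2): print("lip",tri(a,b).round(4))
X=[(-85,-30,24),(-85,30,24),(0,-30,24),(0,30,24)]
# dock +y side: x axis points +world y -> dock y = -world x : low x side = +y
obs=[("top",x,u) for x,u in zip(X,L+L2)]+[("side",x,u) for x,u in zip(X,S+S2)]
for z in ([],[0]):
  for ob in (obs,obs[:4],obs[4:]):
    if z and len(ob)<8: continue
    p,r=fit(ob,[.5,.3,1.6]+z); print("dock",p.round(4),np.degrees(p[2]),"\n",r.round(1).tolist())
F=T([(295,272),(290,335),(463,283),(458,347)],7,320,250); Fs=T([(347,88),(285,88)],7,240,250)
for a,b in zip(Fs,F): print("fin",tri(a,b).round(4))
B=T([(90,82),(68,500),(145,82),(122,502)],7,320,250); Bs=T([(500,128),(103,172)],7,240,250)
for a,b in zip(Bs,B): print("bar",tri(a,b).round(4))
Xf=[(-20,8,62),(-20,-8,62),(20,8,62),(20,-8,62)];Xb=[(-65,52,14),(-65,-52,14),(-51,52,14),(-51,-52,14)]
obs=[("top",x,u) for x,u in zip(Xf+Xb,F+B)]+[("side",x,u) for x,u in zip(Xf[:2]+Xb[:2],Fs+Bs)]
for ob in(obs,obs[:8],obs[8:]):
    p,r=fit(ob,[.4,-.1,-1.6]); print("green",p.round(4),np.degrees(p[2]),"\n",r.round(1).tolist())
print(ctrl.read_state()["clock"])
E
```

```text
lip [0.5305 0.1918 0.0237]
lip [0.474  0.2069 0.0234]
lip [0.5498 0.2734 0.0269]
lip [0.4937 0.2862 0.0271]
dock [0.5219 0.2815 1.3304] 76.22461004578473 
 [[-0.0, -0.5], [0.5, -0.1], [-0.0, -0.7], [-0.8, -0.0], [-0.1, -0.1], [-1.3, 0.1], [0.3, 0.9], [-0.9, 0.8]]
dock [0.5214 0.2814 1.3286] 76.12294562078162 
 [[0.1, -0.1], [0.5, 0.3], [0.1, -0.4], [-0.8, 0.3]]
dock [0.5231 0.2834 1.3369] 76.59653326831736 
 [[0.5, -0.6], [-0.7, -0.4], [0.7, 0.5], [-0.5, 0.5]]
dock [5.2180e-01 2.8110e-01 1.3307e+00 1.0000e-03] 76.24345773368263 
 [[0.1, -0.5], [0.7, -0.0], [0.0, -0.7], [-0.8, 0.0], [-0.1, -0.4], [-1.4, -0.2], [0.3, 0.6], [-1.0, 0.5]]
fin [ 0.4598 -0.0685  0.0608]
fin [ 0.4453 -0.0672  0.0624]
bar [ 0.5057 -0.0246  0.012 ]
bar [ 0.404  -0.0203  0.0131]
green [ 0.4513 -0.0872 -1.6206] -92.8561539841752 
 [[-0.4, -0.8], [-0.2, 0.2], [0.3, -0.8], [0.6, 0.1], [0.4, -1.2], [-0.2, 0.2], [0.6, -0.6], [0.3, 0.4], [-0.4, -0.9], [-1.1, 0.2], [-0.1, -0.8], [-1.5, -0.5]]
green [ 0.4508 -0.0869 -1.6168] -92.63764433384132 
 [[-0.6, -0.5], [-0.4, 0.5], [0.2, -0.5], [0.4, 0.3], [0.1, -0.8], [-0.3, 0.6], [0.3, -0.3], [0.2, 0.8]]
green [ 0.4521 -0.089  -1.6256] -93.13814035168446 
 [[0.4, -0.4], [-0.4, 0.7], [0.7, -0.3], [-0.7, -0.1]]
0.15
```

Both poses are consistent across the two views. Green is at about (0.451, -0.087), yaw -92.8°. The dock is at (0.522, 0.2815), yaw 76.2°. The measured fin top is 61–62 mm and the lip 24–27 mm. I'll approach above the fin.

>>> step_arm --pt "0.026 -0.0207 0.005 0" --pt "0.026 -0.0207 0.005 0" --pt "0.026 -0.0207 0.005 0" --pt "0.026 -0.0207 0.005 0" --pt "0.026 -0.0207 0.005 0" --pt "0.026 -0.0207 0.005 0" --pt "0.026 -0.0207 0.005 0" --pt "0.026 -0.0207 0.005 0" --pt "0.026 -0.0207 0.005 0" --pt "0.026 -0.0207 0.005 0" --pt "0.026 -0.0207 0.005 0" --pt "0.026 -0.0207 0.005 0" --pt "0.026 -0.0207 0.005 0" --pt "0.026 -0.0207 0.005 0" --pt "0.026 -0.0207 0.005 0" --pt "0.026 -0.0207 0.005 0" --pt "0 0 0 -6.5" --pt "0 0 0 -6.5" --pt "0 0 0 -6.5" --pt "0 0 0 -6.5" --jaw 0.0854

```text
clock: 1.82
tool_pos: [0.4504, -0.0877, 0.151]
ee_rot: [0.939, 0.344, -0.0, -0.0]
contact_force: [0.3, -0.2, 0.0]
gripper_width: 0.0855
```

>>> step_arm --pt "0 0 0 -6.5" --pt "0 0 0 -6.5" --pt "0 0 0 -6.5" --pt "0 0 0 -6.5" --pt "0 0 0 -6.5" --pt "0 0 0 -6.5" --pt "0 0 0 -6.5" --pt "0 0 0 -1.8" --pt "0 0 0 0" --pt "0 0 0 0"

```text
clock: 2.65
tool_pos: [0.4503, -0.0881, 0.1512]
ee_rot: [0.725, 0.689, -0.0, -0.0]
contact_force: [-0.4, -0.4, -0.7]
gripper_width: 0.0854
```

```bash
cat >> h.py <<'E'
def tool():
    from scipy.spatial.transform import Rotation as Ro
    s=ctrl.read_state(); R=Ro.from_quat(s["ee_rot"]).as_matrix()
    print("t",round(s["clock"],2),"tcp",s["tool_pos"].round(4),"thx",np.degrees(np.arctan2(R[1,0],R[0,0])).round(2),"F",s["contact_force"].round(1),"w",round(s["gripper_width"],4),"q6",s["joint_positions"][5].round(3))
    return s,R
def need(xyz):
    s,R=tool(); print("need tool shift",(R.T@(np.array(xyz)-s["tool_pos"])).round(4))
E
python3 - <<'E'
from h import *
need([.4513,-.0872,.15])
m=ctrl.camera_model("wrist"); cv2.imwrite("pics/w1.png",ctrl.snapshot("wrist")[:,:,::-1]); np.savez("w1.npz",**m)
E
```

```text
t 2.65 tcp [ 0.4503 -0.0881  0.1512] thx 87.13 F [-0.4 -0.4 -0.7] w 0.0854 q6 -0.31
need tool shift [0.0009 0.0009 0.0012]
```

View pics/w1.png

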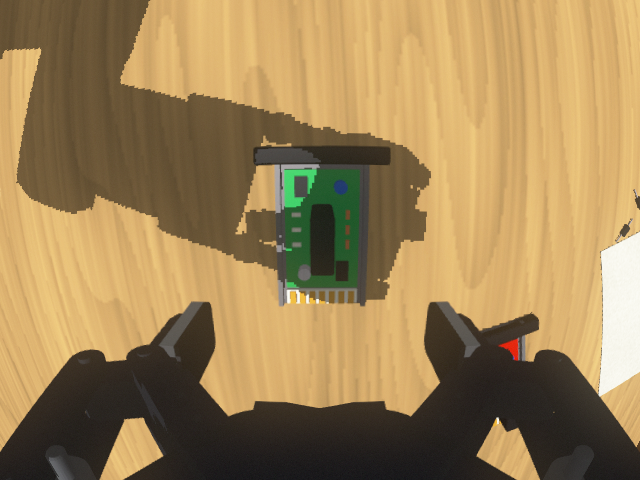

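The wrist view shows the fin at columns 310–333, centred near 321 between the fingers, which are centred at 320. The green board is straight and the red one is off at (508,350). I'll descend to TCP z≈0.031 and close.

>>> step_arm --pt "0.001 0.0008 0.012 0" --pt "0 0 0.018 0" --pt "0 0 0.02 0" --pt "0 0 0.02 0" --pt "0 0 0.018 0" --pt "0 0 0.015 0" --pt "0 0 0.01 0" --pt "0 0 0.007 0" --pt "0 0 0 0" --pt "0 0 0 0"

```text
clock: 3.53
tool_pos: [0.4513, -0.0872, 0.0313]
ee_rot: [0.724, 0.69, -0.0, -0.0]
contact_force: [-0.1, 0.2, 0.2]
gripper_width: 0.0856
```

>>> step_arm --pt "0 0 0 0" --pt "0 0 0 0" --pt "0 0 0 0" --pt "0 0 0 0" --pt "0 0 0 0" --pt "0 0 0 0" --pt "0 0 0 0" --pt "0 0 0 0" --pt "0 0 0 0" --pt "0 0 0 0" --pt "0 0 0 0" --pt "0 0 0 0" --jaw 0.0

```text
clock: 4.53
tool_pos: [0.4515, -0.0873, 0.0316]
ee_rot: [0.724, 0.69, 0.0, 0.0]
contact_force: [0.5, 0.2, 6.6]
gripper_width: 0.0156
```

```bash
python3 - <<'E'
from h import *
need([.4513,-.0872,.031])
cv2.imwrite("pics/s1.png",ctrl.snapshot("side")[160:400,180:500,::-1].repeat(2,0).repeat(2,1))
E
```

```text
t 4.53 tcp [ 0.4515 -0.0873  0.0316] thx 87.21 F [0.5 0.2 6.6] w 0.0156 q6 -0.309
need tool shift [ 0.0001 -0.0002  0.0006]
```

View pics/s1.png

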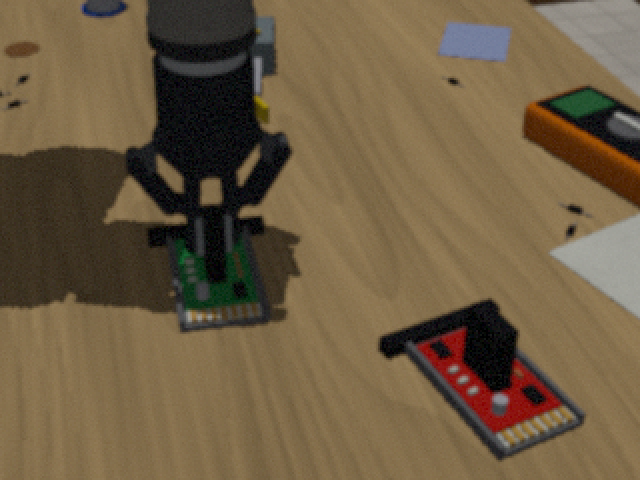

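The gripper holds the fin at a width of 15.6 mm with the pads flat on it; the picture shows the jaws closed around the fin and red untouched. I'll lift 35 mm and turn counter-clockwise by 169°.

>>> step_arm --pt "0 0 -0.004 0" --pt "0 0 -0.008 0" --pt "0 0 -0.01 0" --pt "0 0 -0.009 0" --pt "0 0 -0.004 0" --pt "0 0 0 -3" --pt "0 0 0 -5" --pt "0 0 0 -6" --pt "0 0 0 -6" --pt "0 0 0 -6" --pt "0 0 0 -6" --pt "0 0 0 -6" --pt "0 0 0 -6" --pt "0 0 0 -6" --pt "0 0 0 -6" --pt "0 0 0 -6" --pt "0 0 0 -6" --pt "0 0 0 -6" --pt "0 0 0 -6" --pt "0 0 0 -6"

```text
clock: 6.25
tool_pos: [0.4512, -0.0871, 0.0664]
ee_rot: [0.057, 0.998, -0.0, -0.0]
contact_force: [-1.3, 0.7, -2.8]
gripper_width: 0.0147
```

>>> step_arm --pt "0 0 0 -6" --pt "0 0 0 -6" --pt "0 0 0 -6" --pt "0 0 0 -6" --pt "0 0 0 -6" --pt "0 0 0 -6" --pt "0 0 0 -6" --pt "0 0 0 -6" --pt "0 0 0 -6" --pt "0 0 0 -6" --pt "0 0 0 -6" --pt "0 0 0 -6" --pt "0 0 0 -6" --pt "0 0 0 -4" --pt "0 0 0 -1" --pt "0 0 0 0" --pt "0 0 0 0"

```text
clock: 7.67
tool_pos: [0.4568, -0.0664, 0.0646]
ee_rot: [-0.606, 0.796, -0.014, -0.018]
contact_force: [1.0, -0.1, -2.3]
gripper_width: 0.015
```

```bash
python3 - <<'E'
from h import *
d=np.array([.522,.2815]);a=np.radians(76.2);g=d-.195*np.array([np.cos(a),np.sin(a)]);print(g)
need([*g,.066])
cv2.imwrite("pics/t2.png",ctrl.snapshot("top")[:,:,::-1])
E
```

```text
[0.47548598 0.09212882]
t 7.67 tcp [ 0.4568 -0.0664  0.0646] thx -105.45 F [ 1.  -0.1 -2.3] w 0.015 q6 -3.105
need tool shift [-0.1575  0.0242 -0.0087]
```

View pics/t2.png

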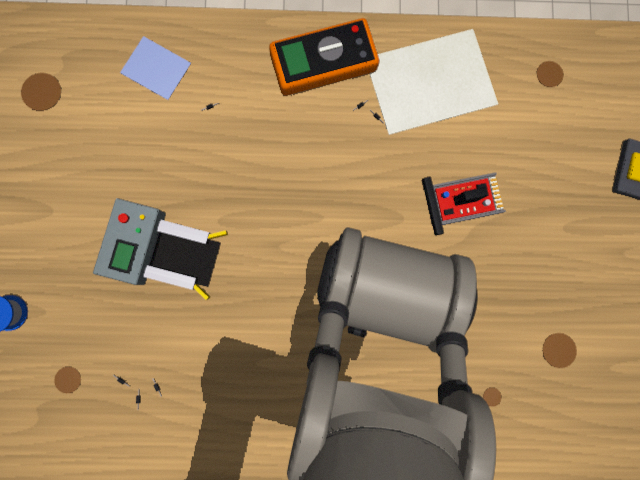

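The last joint is at -3.105, just inside its limit, because I turned before swinging toward the dock. That tilted the tool slightly. Moving toward the dock should free the joint, so I'll do that and then check the tilt.

>>> step_arm --pt "-0.005 0.001 0 0" --pt "-0.01 0.0015 0 0" --pt "-0.01 0.0015 0 0" --pt "-0.01 0.0015 0 0" --pt "0 0 0 0"

```text
clock: 8.13
tool_pos: [0.4608, -0.0293, 0.0628]
ee_rot: [-0.606, 0.795, -0.014, -0.018]
contact_force: [-1.6, -0.7, -2.1]
gripper_width: 0.015
```

```bash
python3 - <<'E'
from h import *
s,R=tool(); print(R.round(4),s["joint_positions"].round(3))
E
```

```text
t 8.13 tcp [ 0.4608 -0.0293  0.0628] thx -105.34 F [-1.6 -0.7 -2.1] w 0.015 q6 -3.026
[[-2.642e-01 -9.644e-01 -1.230e-02]
 [-9.634e-01  2.645e-01 -4.460e-02]
 [ 4.630e-02  1.000e-04 -9.989e-01]] [-0.198  0.456  1.9   -0.065  0.79  -3.026]
```

The joint is free again, but a 2.65° pitch about the jaw axis stays in the commanded pose (tool y is level). The carrier can settle flat because the pitch is about the jaw axis. I'll set it down in front of the mouth, let it level itself and regrip.

>>> step_arm --pt "-0.0071 0.0009 -0.0003 0" --pt "-0.0142 0.0021 -0.0007 0" --pt "-0.0142 0.0021 -0.0007 0" --pt "-0.0142 0.0021 -0.0007 0" --pt "-0.0142 0.0021 -0.0007 0" --pt "-0.0142 0.0021 -0.0007 0" --pt "-0.0142 0.0021 -0.0007 0" --pt "-0.0142 0.0021 -0.0007 0" --pt "-0.0142 0.0024 -0.0004 0" --pt "0 0 0 -0.8" --pt "0 0 0 -0.8" --pt "0 0 0 0" --pt "0 0 0 0"

```text
clock: 9.22
tool_pos: [0.4756, 0.0894, 0.0628]
ee_rot: [-0.617, 0.787, -0.014, -0.019]
contact_force: [-0.2, 0.5, -1.7]
gripper_width: 0.015
```

```bash
python3 - <<'E'
from h import *
need([.4755,.0921,.033])
cv2.imwrite("pics/s3.png",ctrl.snapshot("side")[130:370,180:500,::-1].repeat(2,0).repeat(2,1))
E
```

```text
t 9.22 tcp [0.4756 0.0894 0.0628] thx -103.85 F [-0.2  0.5 -1.7] w 0.015 q6 -2.803
need tool shift [-0.004   0.0007  0.0297]
```

View pics/s3.png

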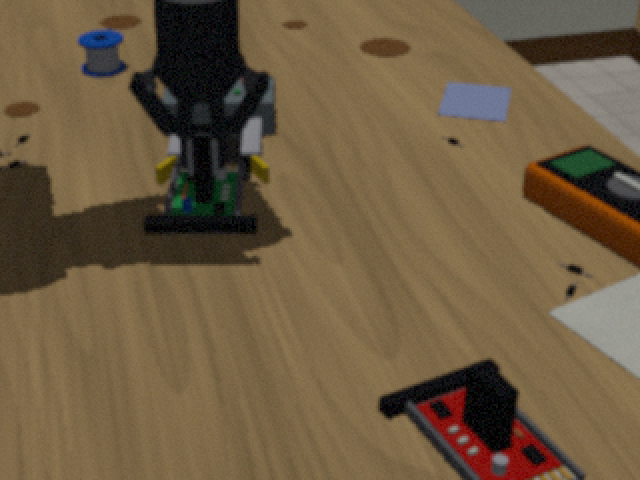

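The carrier is turned round: the black tail bar at (200,222) faces the camera and the nose faces the dock. I'll lower it, release, let it settle and look.

>>> step_arm --pt "-0.0003 0 0.006 0" --pt "-0.0005 0 0.01 0" --pt "-0.0003 0 0.006 0" --pt "-0.0002 0 0.003 0" --pt "-0.0001 0 0.002 0" --pt "-0.0001 0 0.0015 0" --pt "0 0 0.001 0" --pt "0 0 0 0" --pt "0 0 0 0"

```text
clock: 10.02
tool_pos: [0.4754, 0.0898, 0.0341]
ee_rot: [-0.617, 0.787, -0.014, -0.019]
contact_force: [-3.5, -2.7, 6.5]
gripper_width: 0.0148
```

>>> step_arm --pt "0 0 0 0" --pt "0 0 0 0" --pt "0 0 0 0" --pt "0 0 0 0" --pt "0 0 0 0" --pt "0 0 0 0" --jaw 0.04

```text
clock: 10.52
tool_pos: [0.4757, 0.0902, 0.0333]
ee_rot: [-0.617, 0.787, -0.014, -0.019]
contact_force: [-0.1, -0.5, -0.5]
gripper_width: 0.0398
```

```bash
python3 - <<'E'
from h import *
need([.4755,.0921,.031])
for n in("side","top","wrist"):
  m=ctrl.camera_model(n); im=ctrl.snapshot(n)[:,:,::-1]; cv2.imwrite(f"pics/{n}4.png",im)
np.savez("w4.npz",**m)
s=cv2.imread("pics/side4.png"); cv2.imwrite("pics/s4.png",cv2.resize(s[150:260,230:340],None,fx=5,fy=5,interpolation=cv2.INTER_CUBIC))
E
```

```text
t 10.52 tcp [0.4757 0.0902 0.0333] thx -103.82 F [-0.1 -0.5 -0.5] w 0.0398 q6 -2.796
need tool shift [-0.0019  0.0007  0.0022]
```

View pics/s4.png

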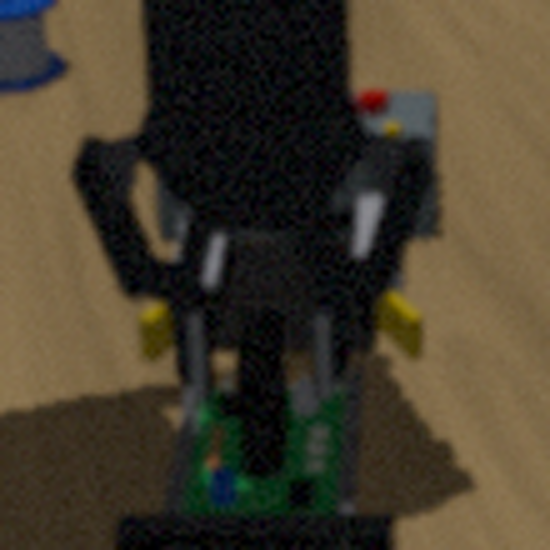

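View pics/wrist4.png

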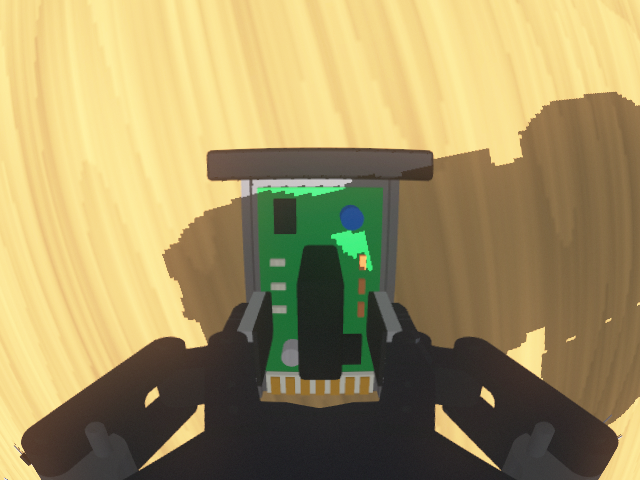

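View pics/top4.png

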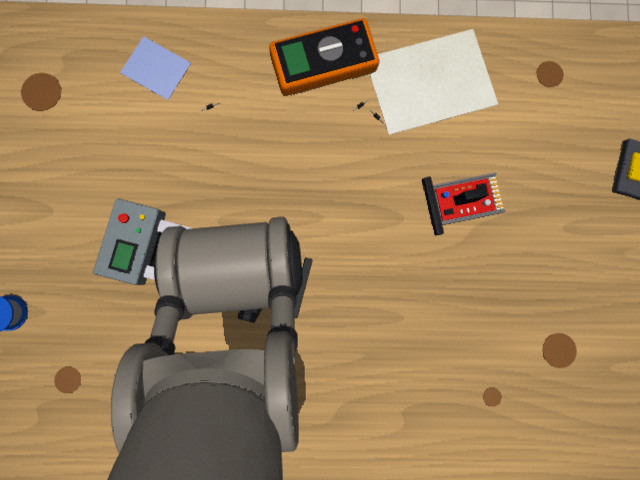

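The carrier lies flat: the wrist view shows the bar level (rows 151–180, columns 207–433) and the fin at columns 298–343, centred in the jaws at 320. Next I'll check its pose numerically.

```bash
python3 - <<'E'
from h import *
w=dict(np.load("w4.npz"))
def wp(X):
    c=(w["R"]@X.T).T+w["t"]; rv=np.zeros(3)
    return cv2.fisheye.projectPoints(c[None].astype(float),rv,rv,w["mtx"],np.zeros(4))[0][0]
print("cam centre",-w["R"].T@w["t"])
ob=[((-65,-52,14),(207.5,151)),((-65,52,14),(433,151)),((-51,-52,14),(208,180)),((-51,52,14),(433,181))]
# which side is left? try both
for sg in(1,-1):
  X=np.array([[a,sg*b,c] for (a,b,c),_ in ob])/1e3;U=np.array([u for _,u in ob])
  s=least_squares(lambda p:(wp(world(p,X))-U).ravel(),[.475,.09,1.33])
  print(s.x[:2].round(4),np.degrees(s.x[2]).round(2),s.cost,s.fun.round(1))
d=np.array([.522,.2815]);a=np.radians(76.2);R=np.array([[np.cos(a),np.sin(a)],[-np.sin(a),np.cos(a)]])
print("in dock",R@(s.x[:2]-d), R@(np.array([.4757,.0902])-d))
E
python3 -c "
import cv2;s=cv2.imread('pics/side4.png');cv2.imwrite('pics/s4b.png',cv2.resize(s[190:270,240:330],None,fx=8,fy=8,interpolation=cv2.INTER_CUBIC))"
```

```text
cam centre [0.45980426 0.02956731 0.17893913]
[0.4734 0.0864] 76.1 6.834142488314763 [-1.8 -0.7  2.1 -0.2 -1.6  0.8  1.3  0.3]
[ 0.4455 -0.0262] 256.08 1807.8785392144837 [ -1.1  29.8   1.3  30.3  -2.3 -29.7   2.1 -30.2]
in dock [-0.31704308  0.00091676] [-0.19682209 -0.00066793]
```

View pics/s4b.png

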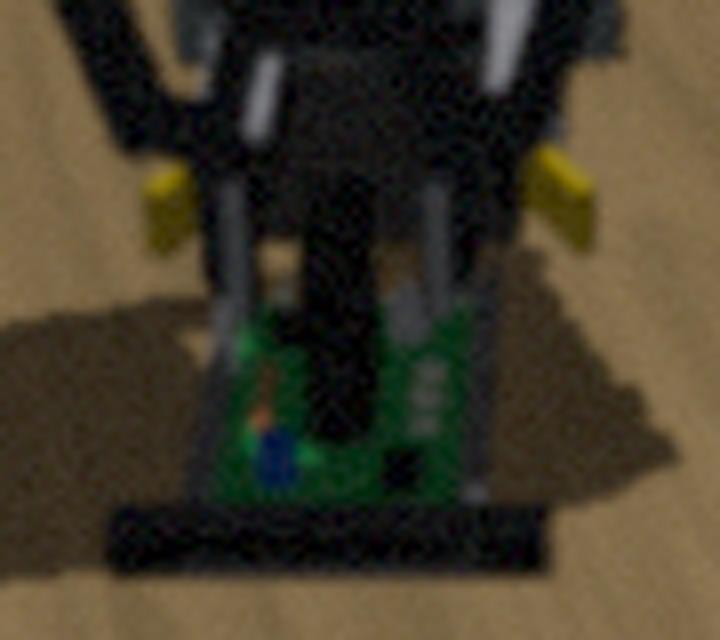

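In the dock frame the carrier is 0.7 mm off the centreline with the yaw matching to 0.1°, and about 136 mm from home. I'll regrip and slide in.

>>> step_arm --pt "0 0 0 0" --pt "0 0 0 0" --pt "0 0 0 0" --pt "0 0 0 0" --pt "0 0 0 0" --pt "0 0 0 0" --pt "0 0 0 0" --jaw 0.0

```text
clock: 11.25
tool_pos: [0.4757, 0.0901, 0.0334]
ee_rot: [-0.617, 0.787, -0.014, -0.019]
contact_force: [-1.7, 0.6, 3.0]
gripper_width: 0.0151
```

>>> step_arm --pt "-0.003 0 -0.00014 0" --pt "-0.006 0 -0.00028 0" --pt "-0.006 0 -0.00028 0" --pt "-0.006 0 -0.00028 0" --pt "-0.006 0 -0.00028 0" --pt "-0.006 0 -0.00028 0" --pt "-0.006 0 -0.00028 0" --pt "-0.006 0 -0.00028 0" --pt "-0.006 0 -0.00028 0" --pt "-0.004 0 -0.00018 0" --pt "0 0 0 0" --pt "0 0 0 0"

```text
clock: 12.25
tool_pos: [0.4892, 0.1447, 0.0334]
ee_rot: [-0.617, 0.787, -0.014, -0.018]
contact_force: [-0.1, 2.4, 4.4]
gripper_width: 0.015
```

```bash
cat >> h.py <<'E'
def wfit(w,ob,p0):
    rv=np.zeros(3)
    def wp(X):
        c=(w["R"]@X.T).T+w["t"]
        return cv2.fisheye.projectPoints(c[None].astype(float),rv,rv,w["mtx"],np.zeros(4))[0][0]
    X=np.array([x for x,_ in ob])/1e3;U=np.array([u for _,u in ob])
    s=least_squares(lambda p:(wp(world(p,X))-U).ravel(),p0)
    return s.x,s.fun.round(1)
def indock(x):
    d=np.array([.522,.2815]);a=np.radians(76.2);R=np.array([[np.cos(a),np.sin(a)],[-np.sin(a),np.cos(a)]])
    return R@(np.array(x[:2])-d)
E
python3 - <<'E'
from h import *
s,R=tool(); print("tcp in dock",indock(s["tool_pos"]).round(4),s["wrist_torque"].round(2))
for n in("side","wrist"):
  m=ctrl.camera_model(n); im=ctrl.snapshot(n)[:,:,::-1]; cv2.imwrite(f"pics/{n}5.png",im)
np.savez("w5.npz",**m)
s=cv2.imread("pics/side5.png"); cv2.imwrite("pics/s5.png",cv2.resize(s[150:260,230:340],None,fx=5,fy=5,interpolation=cv2.INTER_CUBIC))
E
```

```text
t 12.25 tcp [0.4892 0.1447 0.0334] thx -103.81 F [-0.1  2.4  4.4] w 0.015 q6 -2.697
tcp in dock [-0.1406 -0.0008] [ 0.42 -0.03  0.03]
```

View pics/s5.png

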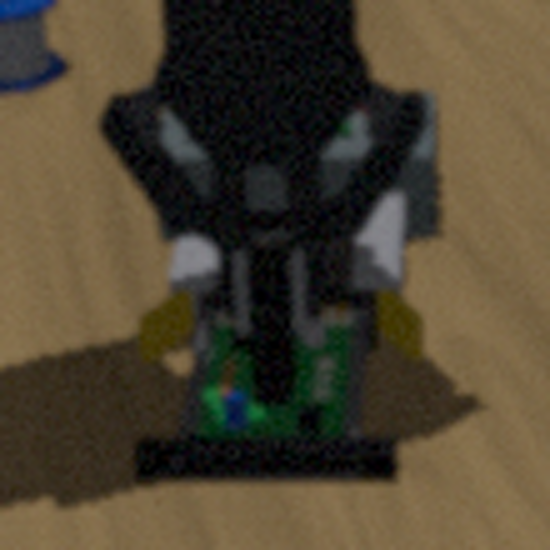

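View pics/wrist5.png

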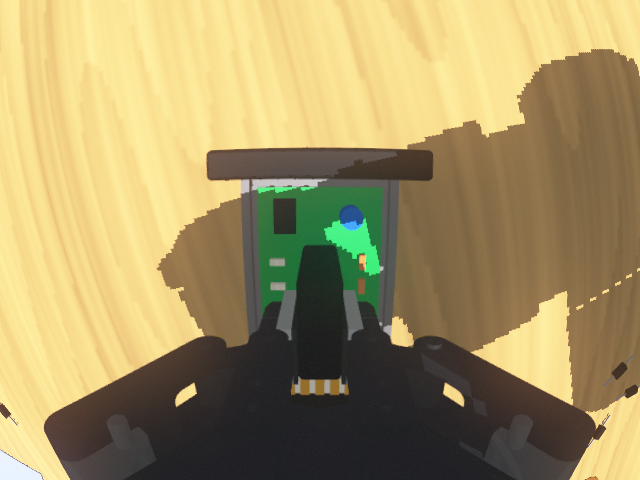

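The nose is in the channel with the lips either side and the forces are low (<5 N). I'll continue in smaller steps.

>>> step_arm --pt "-0.003 0 -0.00014 0" --pt "-0.005 0 -0.00023 0" --pt "-0.005 0 -0.00023 0" --pt "-0.005 0 -0.00023 0" --pt "-0.005 0 -0.00023 0" --pt "-0.005 0 -0.00023 0" --pt "-0.005 0 -0.00023 0" --pt "-0.005 0 -0.00023 0" --pt "-0.005 0 -0.00023 0" --pt "-0.005 0 -0.00023 0" --pt "-0.005 0 -0.00023 0" --pt "-0.005 0 -0.00023 0" --pt "-0.004 0 -0.00018 0" --pt "-0.003 0 -0.00014 0" --pt "0 0 0 0"

```text
clock: 13.6
tool_pos: [0.5044, 0.2064, 0.0334]
ee_rot: [-0.617, 0.787, -0.014, -0.019]
contact_force: [-0.7, -1.7, 5.8]
gripper_width: 0.0153
```

```bash
python3 - <<'E'
from h import *
s,R=tool(); print("tcp in dock",indock(s["tool_pos"]).round(4),s["wrist_torque"].round(2))
for n in("side","wrist"):
  m=ctrl.camera_model(n); im=ctrl.snapshot(n)[:,:,::-1]; cv2.imwrite(f"pics/{n}6.png",im)
np.savez("w6.npz",**m)
s=cv2.imread("pics/side6.png"); cv2.imwrite("pics/s6.png",cv2.resize(s[150:260,230:340],None,fx=5,fy=5,interpolation=cv2.INTER_CUBIC))
E
```

```text
t 13.6 tcp [0.5044 0.2064 0.0334] thx -103.82 F [-0.7 -1.7  5.8] w 0.0153 q6 -2.594
tcp in dock [-0.0771 -0.0008] [-0.19  0.04 -0.03]
```

View pics/s6.png

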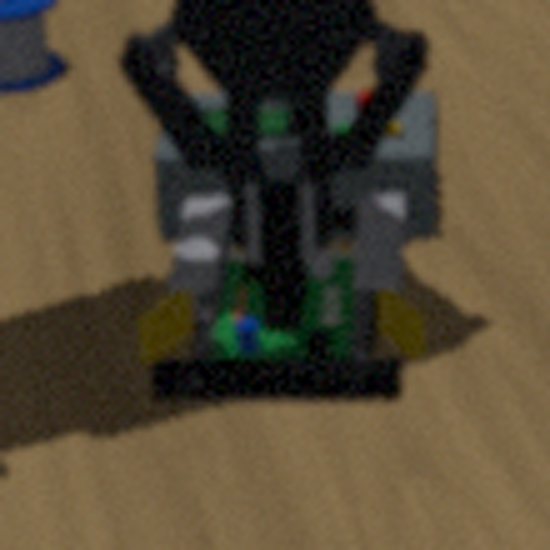

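The carrier is straight in the channel with roughly 12–16 mm left. I'll advance slowly and watch the force.

>>> step_arm --pt "-0.002 0 -0.0001 0" --pt "-0.002 0 -0.0001 0" --pt "-0.002 0 -0.0001 0" --pt "-0.002 0 -0.0001 0" --pt "-0.001 0 0 0" --pt "-0.001 0 0 0" --pt "0 0 0 0"

```text
clock: 14.28
tool_pos: [0.5066, 0.2155, 0.0334]
ee_rot: [-0.617, 0.787, -0.014, -0.019]
contact_force: [-1.5, -3.7, 7.0]
gripper_width: 0.0153
```

>>> step_arm --pt "-0.001 0 -0.0001 0" --pt "-0.001 0 0 0" --pt "-0.001 0 0 0" --pt "0 0 0 0"

```text
clock: 14.62
tool_pos: [0.5074, 0.2183, 0.0334]
ee_rot: [-0.617, 0.787, -0.014, -0.019]
contact_force: [-1.4, -3.8, 7.7]
gripper_width: 0.015
```

>>> step_arm --pt "-0.001 0 -0.0001 0" --pt "-0.001 0 0 0" --pt "0 0 0 0"

```text
clock: 14.87
tool_pos: [0.5079, 0.2203, 0.0334]
ee_rot: [-0.617, 0.787, -0.014, -0.019]
contact_force: [-1.4, -5.7, 8.1]
gripper_width: 0.0155
```

>>> step_arm --pt "-0.001 0 -0.0001 0" --pt "-0.001 0 0 0" --pt "0 0 0 0"

```text
clock: 15.12
tool_pos: [0.5083, 0.2222, 0.0334]
ee_rot: [-0.617, 0.787, -0.014, -0.019]
contact_force: [-1.1, -5.0, 7.5]
gripper_width: 0.0155
```

>>> step_arm --pt "-0.001 0 -0.0001 0" --pt "-0.001 0 0 0" --pt "0 0 0 0"

```text
clock: 15.37
tool_pos: [0.5086, 0.2232, 0.0334]
ee_rot: [-0.617, 0.787, -0.015, -0.02]
contact_force: [-1.6, -9.2, 8.6]
gripper_width: 0.015
```

>>> step_arm --pt "-0.001 0 -0.0001 0" --pt "-0.001 0 0 0" --pt "0 0 0 0"

```text
clock: 15.62
tool_pos: [0.5087, 0.2234, 0.0337]
ee_rot: [-0.617, 0.787, -0.016, -0.022]
contact_force: [-2.7, -16.9, 12.9]
gripper_width: 0.0153
```

Resistance rises to 17 N at a TCP dock x of about -60 mm. I'll check that this is the stop.

```bash
python3 - <<'E'
from h import *
s,R=tool(); print("tcp in dock",indock(s["tool_pos"]).round(4),s["wrist_torque"].round(2))
for n in("side","top","wrist"):
  m=ctrl.camera_model(n); im=ctrl.snapshot(n)[:,:,::-1]; cv2.imwrite(f"pics/{n}7.png",im)
np.savez("w7.npz",**m)
s=cv2.imread("pics/side7.png"); cv2.imwrite("pics/s7.png",cv2.resize(s[155:245,240:330],None,fx=6.5,fy=6.5,interpolation=cv2.INTER_CUBIC))
E
```

```text
t 15.62 tcp [0.5087 0.2234 0.0337] thx -103.79 F [ -2.7 -16.9  12.9] w 0.0153 q6 -2.563
tcp in dock [-0.0596 -0.001 ] [-2.61  0.36  0.11]
```

View pics/s7.png

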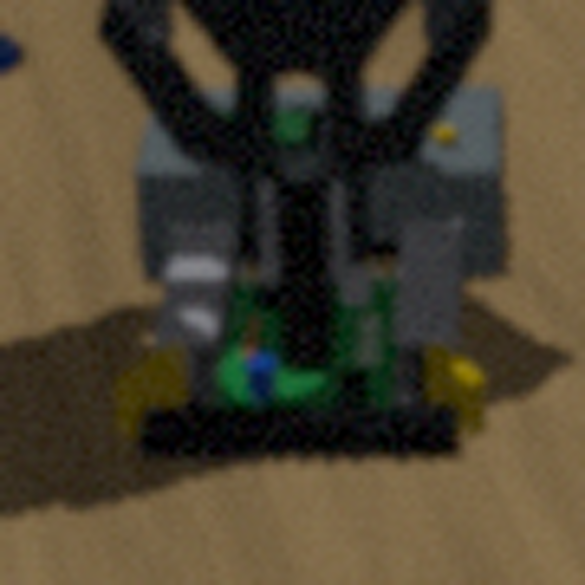

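View pics/wrist7.png

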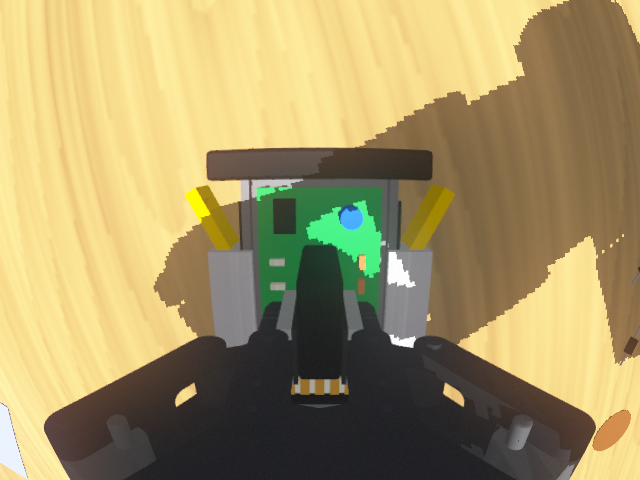

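View pics/top7.png

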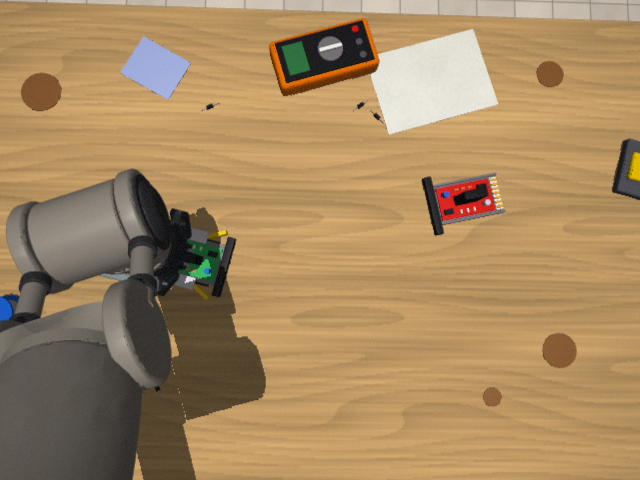

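```bash
python3 - <<'E'
from h import *
w=dict(np.load("w7.npz"))
bar=[((-65,52,14),(207.5,151)),((-65,-52,14),(432.5,151)),((-51,52,14),(208,180)),((-51,-52,14),(432.5,181))]
# orient: earlier fit sg=+1 had left=-52?; use both
for sg in(1,-1):
  p,f=wfit(w,[((a,sg*b,c),u) for (a,b,c),u in bar],[.507,.218,1.33]); print(p,f,indock(p))
  q,g=wfit(w,[((-85,sg*30,24),(253,250)),((-85,-sg*30,24),(388,250))],[.522,.2815,1.33]); print("dock",q,g)
  a=q[2];R=np.array([[np.cos(a),np.sin(a)],[-np.sin(a),np.cos(a)]]);print("rel",R@(p[:2]-q[:2]),np.degrees(p[2]-q[2]))
E
python3 -c "
import cv2;s=cv2.imread('pics/wrist7.png');cv2.imwrite('pics/w7z.png',cv2.resize(s[140:300,180:460],None,fx=2.8,fy=2.8,interpolation=cv2.INTER_CUBIC))"
```

```text
[0.47858918 0.10690316 4.46955293] [ -0.9  29.7   1.1  30.2  -2.  -29.7   1.9 -30.1] [-0.17991191  0.00051054]
dock [ 0.48098743  0.11671183 -1.81178977] [-1.4  0.1  1.4  0.1]
rel [1.00975937e-02 1.20733057e-05] 359.8944265466095
[0.5064625  0.21950476 1.32836757] [-1.5 -0.7  1.8 -0.2 -1.4  0.8  1.1  0.2] [-0.06391192  0.00030106]
dock [0.5215609  0.28179906 1.32980287] [-1.4  0.1  1.4  0.1]
rel [-0.06409758 -0.00020555] -0.0822369604794435
```

View pics/w7z.png

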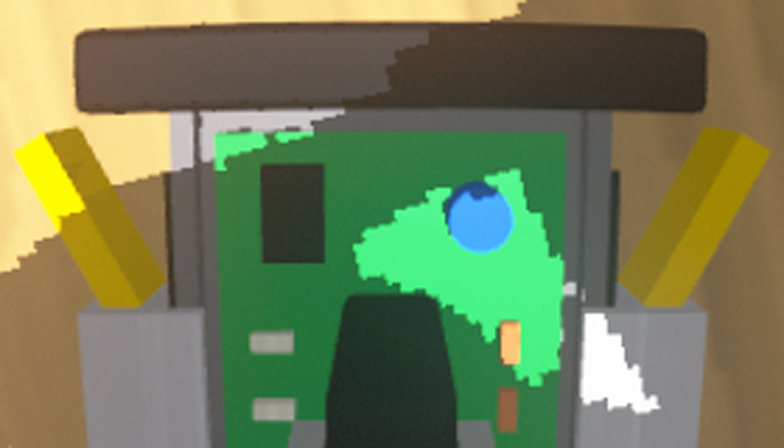

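The relative fit (carrier and dock both from the wrist view) gives x = -64.1 mm against a target of -65, y = -0.2 mm and yaw -0.08°. The last 2 mm commanded moved the TCP only 0.2 mm, so it is against the stop. I'll release and rise straight up.

>>> step_arm --pt "0 0 0 0" --pt "0 0 0 0" --pt "0 0 0 0" --pt "0 0 0 0" --pt "0 0 0 0" --pt "0 0 0 0" --jaw 0.045

```text
clock: 16.27
tool_pos: [0.5092, 0.2274, 0.0329]
ee_rot: [-0.617, 0.787, -0.014, -0.019]
contact_force: [0.9, -0.5, 1.4]
gripper_width: 0.0448
```

>>> step_arm --pt "0.0002 0 -0.004 0" --pt "0.0004 0 -0.008 0" --pt "0.0005 0 -0.01 0" --pt "0.0007 0 -0.015 0" --pt "0.0009 0 -0.02 0" --pt "0.0009 0 -0.02 0" --pt "0.0009 0 -0.02 0" --pt "0.0009 0 -0.02 0" --pt "0 0 0 0"

```text
clock: 17.02
tool_pos: [0.5117, 0.228, 0.1557]
ee_rot: [-0.617, 0.787, -0.016, -0.015]
contact_force: [0.9, -0.3, 1.1]
gripper_width: 0.0452
```

>>> step_arm --pt "0.012 0 -0.008 0" --pt "0.02 0 -0.01 0" --pt "0.02 0 -0.01 0" --pt "0.02 0 -0.01 0" --pt "0.02 0 -0.01 0" --pt "0.02 0 -0.01 0" --pt "0.02 0 0 0" --pt "0.02 0 0 0" --pt "0 0 0 0" --pt "0 0 0 0"

```text
clock: 17.85
tool_pos: [0.4733, 0.0814, 0.2155]
ee_rot: [-0.616, 0.788, -0.014, -0.019]
contact_force: [0.0, 0.1, 1.0]
gripper_width: 0.0449
```

```bash
python3 - <<'E'
from h import *
s,R=tool(); print(indock(s["tool_pos"]).round(4))
for n in("side","top"):
  cv2.imwrite(f"pics/{n}8.png",ctrl.snapshot(n)[:,:,::-1])
m=ctrl.camera_model("wrist");cv2.imwrite("pics/wrist8.png",ctrl.snapshot("wrist")[:,:,::-1]);np.savez("w8.npz",**m)
s=cv2.imread("pics/side8.png"); cv2.imwrite("pics/s8.png",cv2.resize(s[155:245,240:330],None,fx=6.5,fy=6.5,interpolation=cv2.INTER_CUBIC))
E
```

```text
t 17.85 tcp [0.4733 0.0814 0.2155] thx -103.94 F [0.  0.1 1. ] w 0.0449 q6 -2.842
[-0.206  -0.0005]
```

View pics/s8.png

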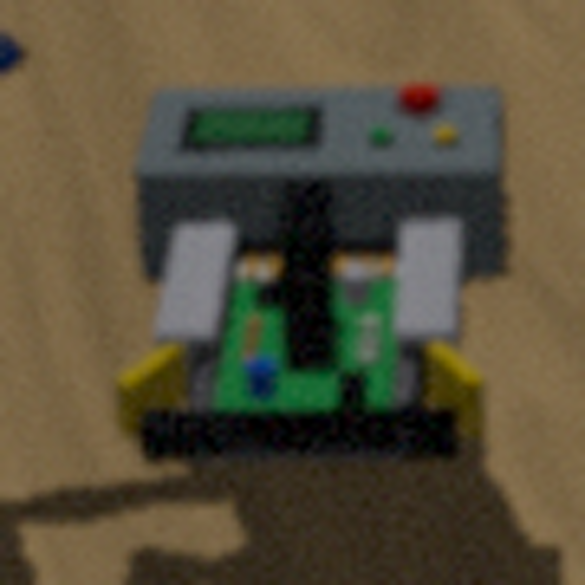

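View pics/wrist8.png

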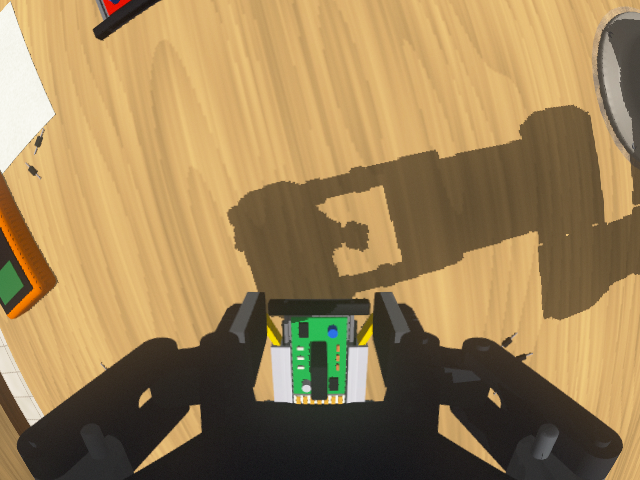

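View pics/top8.png

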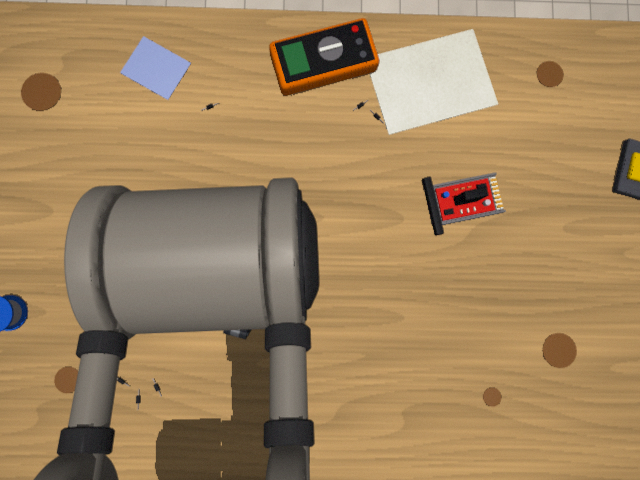

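The side view shows the carrier released between the rails, contacts at the housing (265,262 in the crop) and red unmoved. I'll move the arm aside, turning back first to stay off the joint limit, for a clear top view.

>>> step_arm --pt "0 0 0 3" --pt "0 0 0 6" --pt "0 0 0 6" --pt "0 0 0 6" --pt "0 0 0 6" --pt "0 0 0 6" --pt "0 0 0 6" --pt "0 0 0 6" --pt "0 0 0 6" --pt "0 0 0 6" --pt "0 0 0 3"

```text
clock: 18.92
tool_pos: [0.4739, 0.0832, 0.215]
ee_rot: [-0.139, 0.99, -0.021, -0.009]
contact_force: [0.0, -0.7, -1.3]
gripper_width: 0.045
```

>>> step_arm --pt "0.006 -0.01 0 0" --pt "0.013 -0.02 0 0" --pt "0.013 -0.02 0 0" --pt "0.013 -0.02 0 0" --pt "0.013 -0.02 0 0" --pt "0.013 -0.02 0 0" --pt "0.013 -0.02 0 0" --pt "0.013 -0.02 0 0" --pt "0.013 -0.02 0 0" --pt "0.006 -0.01 0 0" --pt "0 0 0 0" --pt "0 0 0 0"

```text
clock: 19.92
tool_pos: [0.4124, -0.1228, 0.2253]
ee_rot: [-0.141, 0.99, -0.021, -0.009]
contact_force: [-0.3, 0.7, -0.6]
gripper_width: 0.045
```

```bash
python3 - <<'E'
from h import *
tool()
for n in("side","top"):
  cv2.imwrite(f"pics/{n}9.png",ctrl.snapshot(n)[:,:,::-1])
s=cv2.imread("pics/top9.png"); cv2.imwrite("pics/t9.png",cv2.resize(s[190:310,90:250],None,fx=5,fy=5,interpolation=cv2.INTER_CUBIC))
E
```

```text
t 19.92 tcp [ 0.4124 -0.1228  0.2253] thx -163.85 F [-0.3  0.7 -0.6] w 0.045 q6 -2.269
```

View pics/t9.png

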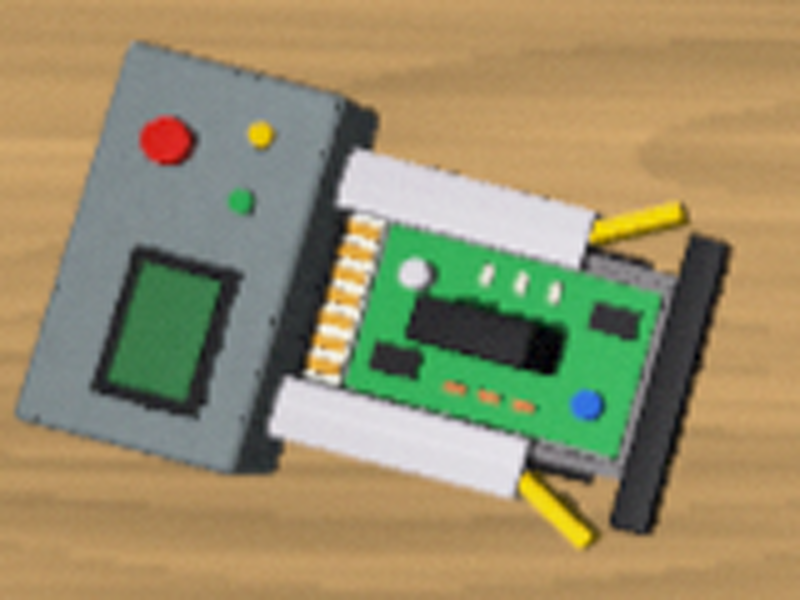

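```bash
python3 - <<'E'
from h import *
def T(lst): return [np.array([a/5+90-.4,b/5+190-.4]) for a,b in lst]
# carrier x toward left in image; carrier +y = world -x = image down
B=T([(612,525),(692,236),(652,533),(732,243)]);XB=[(-51,52,14),(-51,-52,14),(-65,52,14),(-65,-52,14)]
F=T([(408,338),(420,298),(525,365),(537,320)]);XF=[(20,8,62),(20,-8,62),(-20,8,62),(-20,-8,62)]
D=T([(580,270),(528,440),(338,207),(290,375)]);XD=[(-85,-30,24),(-85,30,24),(0,-30,24),(0,30,24)]
def f(X,U,p): 
    p,r=fit([("top",x,u) for x,u in zip(X,U)],p); print(p.round(4),r.round(1).tolist()); return p
d=f(XD,D,[.52,.28,1.33]); 
for n,X,U in(("bar",XB,B),("fin",XF,F),("both",XB+XF,B+F)):
    g=f(X,U,[.507,.218,1.33]); a=d[2]
    R=np.array([[np.cos(a),np.sin(a)],[-np.sin(a),np.cos(a)]]);print(n,R@(g[:2]-d[:2])*1e3,np.degrees(g[2]-d[2]))
t0=cv2.imread("pics/top0.png").astype(int);t9=cv2.imread("pics/top9.png").astype(int)
print("red diff",np.abs(t0-t9)[170:240,415:510].mean())
E
```

```text
[0.5215 0.2813 1.3274] [[0.1, -0.1], [0.6, 0.3], [-0.0, -0.5], [-0.8, 0.2]]
[0.5061 0.2174 1.3369] [[-0.1, 0.3], [0.1, -0.9], [-0.1, 0.8], [0.0, -0.3]]
bar [-65.70882391  -0.47433926] 0.5448910874946733
[0.5067 0.2179 1.3699] [[-0.5, 0.5], [-0.5, -1.2], [0.5, 0.5], [0.5, -0.2]]
fin [-65.11557547  -0.95878963] 2.4348415474326783
[0.5065 0.2176 1.3374] [[-0.2, 0.1], [0.0, -1.1], [-0.2, 0.6], [-0.1, -0.5], [-0.4, 0.3], [-0.1, -1.4], [0.4, 1.1], [0.7, 0.4]]
both [-65.40430624  -0.75667292] 0.5724356353141056
red diff 11.731428571428571
```

```bash
python3 - <<'E'
import cv2,numpy as np
t0=cv2.imread("pics/top0.png");
for n in (8,9):
  t=cv2.imread(f"pics/top{n}.png")
  print(n,np.abs(t0.astype(int)-t)[170:240,415:510].mean(),cv2.phaseCorrelate(np.float32(t0[170:240,415:510].max(2)),np.float32(t[170:240,415:510].max(2))))
cv2.imwrite("pics/t9r.png",np.hstack([t0,t])[150:300,:][:, 320:1280][:, ::1][:, 0:800] if 0 else cv2.resize(t[150:330,340:560],None,fx=3,fy=3))
E
```

```text
8 6.8903759398496245 ((0.03329843568027968, -0.006031722508090809), 1.0077604426553957)
9 11.731428571428571 ((0.02828377969127871, -0.020995064881006442), 0.9983456266216106)
```

View pics/t9r.png

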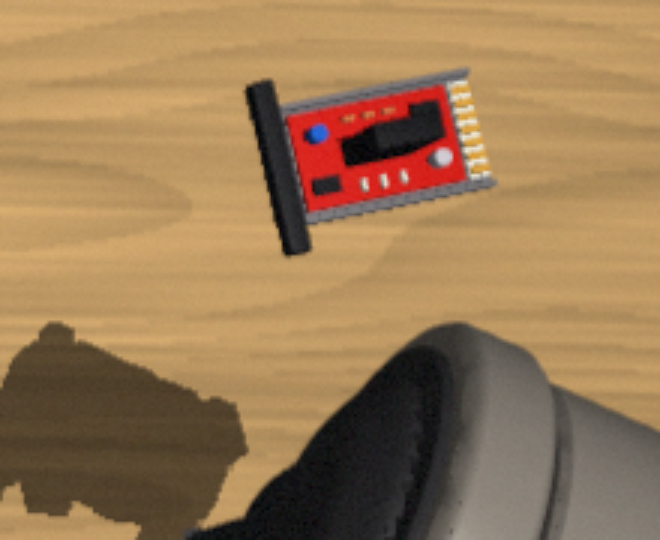

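Red has not moved (0.03 px shift) and nothing is touching the robot. I'll hand the job in.

```bash
python3 -c "
from station import ctrl
print(ctrl.job_done())"
```

```text
the job is handed in; nothing more can be done
None
```

The green carrier is in the tester with its gold contacts leading, fully home against the stop, and released. I gripped it by the fin, lifted it, turned it 169°, set it down before the mouth, regripped it and slid it in. The job was handed in at about 20 s, with the gripper well clear and reading no contact force.

- **Fully home:** At the end of the slide the force rose from about 5 N to 17 N, and the last 2 mm commanded moved the tool only 0.2 mm. Before release the wrist view put the carrier at x = -64.1 mm in the dock frame. The clear top view afterwards gave x = -65.4 mm, y = -0.8 mm, against a target of -65 and 0. Both agree with home within about 1 mm.
- **Alignment:** The yaw error was -0.1° from the wrist view and 0.6° from the final top view. A fit of the fin alone disagreed at 2.4°; its few, short edges make that fit weak.
- **Red carrier:** It did not move; the picture shift was 0.03 px.
- **One slip on the way:** I turned the carrier before swinging towards the dock, so the last joint came to -3.105 rad, just inside its -3.11 limit. That left the tool pitched about 2.65°, so I released and regripped the carrier flat on the bench before inserting it.

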